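# Tuck a pull-handle plate under the lap strip and hold it flat

### The job

Fit the aluminium pull handle to the mounting board ready for its screws: tuck the far long edge of its backplate (the edge farther from the handle bar) well under the hinged wooden lap strip, square to it and midway between the strip's two end blocks, without lifting the strip. Finish while still holding the handle and pressing the plate down flat on the board with a light but definite push (about 10 newtons), and do not let go. Leave the lock case and the two door knobs where they are.

Things in the scene. Friction and masses are not known exactly. Their poses are not given: they have to be found in the camera images.
- pull_grip (a point): Centre of the grip bar of the loose pull handle. The bar is straight, 116 mm long along y, section 14 x 14 mm, on two round posts 12 mm thick, 51 mm either side of this point. This point is 47 mm above the plate's underside, 52 mm from the edge to be tucked (+x) and 28 mm from the other long edge (-x); 36 mm of room between bar and plate. z up
- edge_left (a point): The +y corner of the plate's edge to be tucked, on its underside; axes as pull_grip. From pull_grip: +52, +75, -47 mm
- edge_right (a point): The -y corner of the plate's edge to be tucked, on its underside; axes as pull_grip. From pull_grip: +52, -75, -47 mm
- pull: The whole rigid aluminium pull handle, about 0.22 kg: flat backplate 80 mm (x) by 150 mm (y), 4 mm thick, with the grip bar standing above it. Origin at the centre of the plate's underside; x towards the long edge to be tucked, y along the bar, z up. It starts lying flat on the counter, left or right of the board
- board: Fixed plywood mounting board, 220 mm (x) by 250 mm (y), 18 mm thick; origin at the centre of its underside, on the counter; x towards the lap strip and batten on its far side, z up
- board_lip (a point): Point on the board's upper face straight below the middle of the lap strip's free edge, 30 mm in +x from the board's centre. x points in under the strip, y along its edge, z up. The slot under the strip is 8 mm high, 41 mm deep (a fixed batten, 20 mm high, closes it) and 208 mm wide between the end blocks, centred here. In front (-x) lie 140 mm of bare board
- lap (a joint): Hinge of the dark wooden lap strip, 240 mm (y) by 44 mm (x) by 8 mm thick, along its back edge, 44 mm behind the free edge: 0 = level on its end blocks, underside 8 mm above the board; grows as it is lifted (rad). Light (60 g), unsprung, lifts freely
- lockcase: Bystander: steel mortise lock case lying flat, 94 by 160 mm with a 16 mm latch sticking out, 22 mm high, on the other side of the board from the pull handle; origin at the centre of its underside
- glass_knob: Bystander: glass door knob on a brass rose, 54 mm across, 57 mm high, standing; origin under its foot
- brass_knob: Bystander: brass door knob of the same shape, 54 mm across, 57 mm high, standing; origin under its foot

How it is judged:
At the end, for the whole second after the job is handed in: Both tucked corners at least 10 mm under the strip and within 3 mm of the board; handle within 20 mm of midway, within 0.1 rad of square, level within 0.05 rad, still; strip raised under 0.03 rad; gripper bears on the handle with over 2 N, plate on the board with over 6 N (x of each of edge_left, edge_right in the frame of board_lip above 0.01 m and z of each of edge_left, edge_right in the frame of board_lip below 0.003 m and y of pull_grip in the frame of board_lip between -0.02 and 0.02 m and angle between the x axis of pull_grip and the x axis of board_lip, either way round below 0.1 rad and angle between pull_grip's own z axis and vertical below 0.05 rad and value of joint lap below 0.03 rad and contact force between pull and board above 6 N and contact force between the fingers and pull above 2 N and linear speed of pull below 0.02 m/s); the arm keeps its last pose, push and grip.
It fails at once if the lap strip is lifted more than 0.08 rad (about 3.5 mm at its edge) (value of joint lap above 0.08 rad).
It fails at once if the lockcase is moved more than 30 mm (distance of lockcase from where it was at the start of the episode above 0.03 m).
It fails at once if the glass knob is moved more than 30 mm (distance of glass_knob from where it was at the start of the episode above 0.03 m).
It fails at once if the brass knob is moved more than 30 mm (distance of brass_knob from where it was at the start of the episode above 0.03 m).
It also fails if it takes over 42 s, if anything falls off the work surface, if the arm or the gripper's body presses on something with over 40 N, if the wrist force passes 120 N, or if a joint passes its speed limit or range.

### The arm

A 6-joint arm with a two-finger parallel gripper is mounted at the origin on the work surface. World frame = base frame: x ahead of the robot, y to its left, z up, the work surface at z = 0. Lengths are in m, angles in rad, forces in N, time in s.
With the tool pointing down it reaches from about 0.25 to 0.725 m from the base axis. Payload 4 kg.
Tool frame: the origin (TCP) lies at the very end of the fingers, on their centre line; the grasp point (between the pads) lies bot.grasp_offset behind it (bot.grasp_offset is the distance from the TCP to the grasp point, in m); z points along the fingers, y is the direction in which the jaws open and shut (so a half turn about z gives the same grasp; the last joint's range is limited). The gripper opens to 85 mm and grips with 20 to 120 N. Pads are 22 mm wide; open, the fingers measure 114 mm over their backs; the gripper's body (76 mm by 85 mm) begins 54 mm behind the grasp point. The pads swing forward as they close: fully open they stand 13 mm farther back than shut.
Start: joints at [-1.307, 0.241, 0.005, 1.335, 0, 1.571], TCP at [0.13, -0.483, 0.231] pointing down, gripper open.
Joint ranges: [-2.72, 2.72], [-1.05, 1.87], [-1.09, 1.28], [-1.99, 2.15], [-1.42, 1.44], [-3.14, 3.14]. Speed limits (rad/s): [2.79, 2.79, 3.14, 3.14, 3.14, 3.14].

### API

Orientations are given as a unit quaternion [x, y, z, w].
In Python, from workcell import bot gives the robot as it stands. The module is installed in compiled form; this text tells all that it offers.
- The arm moves only by the shell command python3 -m jog 'ROWS' [OPENING]. ROWS is JSON, a list that holds one entry, the list of rows, each a list of 6 numbers: the shift along the tool's x, y, z in m, then the turn, a rotation vector about the tool's x, y, z in degrees. In form: [[[dx, dy, dz, wx, wy, wz], ...]]. A call has 1 to 12 rows; each row shifts and turns the pose as measured when the row begins, along the tool's axes as they then stand; what a row does not reach is not made up. A row lasts 1/8 s, in which the tool goes at most 62.5 mm and 10.7 degrees, less where a joint would pass 70% of its speed; a pose out of reach is approached as far as the arm can. A call is refused whole if a number of a shift passes 0.0625 or a number of a turn 10.7, either way. A call with a gripper value outside its range is refused whole. OPENING is the finger opening in m, from 0 to 0.0854, set as the call begins (- or left out, the last holds). The fingers move at their own pace and stop on an object; the grip force is fixed at half the most. Time passes only in rows, so rows that do not move let the fingers close. It gives the time, the measured TCP pose, the force and the opening at its end, in the units of the state.
- bot.get_obs(): the state, without advancing time (a new reading comes with each control period).
- bot.camera(name): name is "scene" or "top" or "wrist"; returns a dict with "pixels" (420x560x3 uint8, red, green, blue), "fx", "fy", "cx", "cy" (pixels), "k1" (the pictures are not rectified: a ray, as slopes to the right and down, at radius r is drawn at 1 + k1 r^2 times it, then the intrinsics apply), "rvec" (rotation vector, rad) and "tvec" (3), from world to camera coordinates, as OpenCV has them. Camera axes: x right, y down, z forward; pixel columns grow to the right and rows downward; lengths in m; the calibration is good to about 2 mm. A picture is of the moment at which its call begins. There is no depth.
- bot.job_done(): hands the job in, once; it reports no verdict.
The state is a dict: "clock": time; "joint_pos": joint angles; "joint_vel": joint speeds; "tau": joint torques, N m; "eef_pos": TCP position; "tool_rot": TCP orientation; "ft_force": force on the tool from outside, world axes, zero at the start; "ft_torque": the same for the moment, N m; "grip_width": finger opening in m.
Only numpy, scipy, OpenCV 4.12 (cv2) and the standard library are available. Lean on these libraries where they do the work, as an engineer would, in place of code of your own. Each camera call takes 0.05 s, during which the arm holds its last target. There are 200 camera calls.

## Working session

There is one attempt and no reset: what is moved stays moved. The work goes in short steps, Python scripts to look and compute and a shell command to move; the robot and the scene stay as the last step left them, time stands still between calls to the robot, and variables do not carry over. Pictures are saved under pics/ and viewed, on a budget of 10 in all, crops included, one or two more only if the job needs it, and the job is handed in when it is done.

```bash
mkdir -p pics; python3 - <<'E'
from workcell import bot
import cv2,pickle
o=bot.get_obs();print(o,bot.grasp_offset)
for n in("scene","top"):
    c=bot.camera(n);pickle.dump(c,open(n+".pkl","wb"));cv2.imwrite(f"pics/{n}0.png",c["pixels"][:,:,::-1]);print({k:v for k,v in c.items() if k!="pixels"})
E
```

```text
{'clock': 0.0, 'joint_pos': array([-1.30698967e+00,  2.41420219e-01,  3.69799374e-03,  1.33516863e+00,
        2.39202300e-05,  1.57082490e+00]), 'joint_vel': array([-0.00065957, -0.00137044,  0.00125188, -0.00038068, -0.00026922,
        0.00270759]), 'tau': array([-2.66909221e-03, -3.72320652e+01,  2.52405918e+01,  1.69915828e-02,
       -8.87130795e-05,  1.73854471e-05]), 'eef_pos': array([ 0.13022074, -0.48208952,  0.23039931]), 'tool_rot': array([ 9.91314698e-01,  1.31506931e-01, -1.25896104e-04, -1.03973856e-03]), 'ft_force': array([-0.12329557,  0.1849439 ,  0.56665345]), 'ft_torque': array([ 3.35018877e-02, -2.33600715e-02, -1.57154699e-05]), 'grip_width': 0.0851355214188555} 0.0187
{'fx': 456.2495561026017, 'fy': 456.2495561026017, 'cx': 280.62642539084356, 'cy': 206.88183445303014, 'k1': -0.008995210919242682, 'rvec': array([ 1.40289505,  2.06990357, -0.94388308]), 'tvec': array([ 0.19558942, -0.3416034 ,  1.83058631])}
{'fx': 504.92134817560606, 'fy': 504.92134817560606, 'cx': 275.15061281141095, 'cy': 209.71143243812193, 'k1': -0.17108646894155, 'rvec': array([ 2.15382721, -2.12589818,  0.14633396]), 'tvec': array([0.03079274, 0.59398111, 1.51039523])}
```

View pics/top0.png

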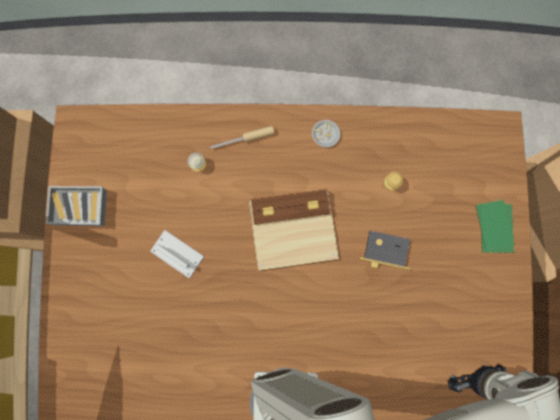

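View pics/scene0.png

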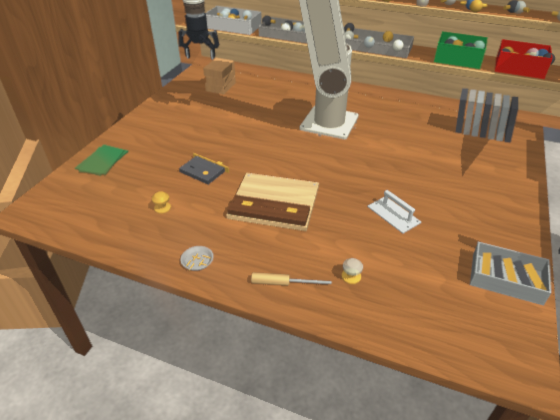

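The top view shows the handle lying at about (177,254), left of the board at (294,230), with its dark strip on the far side at (290,207). The lock case is at (387,249) and the knobs are at (197,162) and (394,181). The scene view agrees.

```bash
cat > h.py <<'E'
import numpy as np,cv2,pickle
from scipy.spatial.transform import Rotation as R
def ray(c,uv,z):
    """pixel(s) -> world point(s) on plane height z"""
    K=np.array([[c["fx"],0,c["cx"]],[0,c["fy"],c["cy"]],[0,0,1]])
    n=cv2.undistortPoints(np.float64(uv).reshape(-1,1,2),K,np.array([c["k1"],0,0,0.]))[:,0]
    M=cv2.Rodrigues(c["rvec"])[0]; C=-M.T@c["tvec"]
    d=np.c_[n,np.ones(len(n))]@M
    return C+d*((z-C[2])/d[:,2])[:,None]
def proj(c,P):
    M=cv2.Rodrigues(c["rvec"])[0]; q=np.atleast_2d(P)@M.T+c["tvec"]; n=q[:,:2]/q[:,2:]
    n=n*(1+c["k1"]*(n**2).sum(1))[:,None]
    return n*[c["fx"],c["fy"]]+[c["cx"],c["cy"]]
def biggest(m,roi):
    k=np.zeros_like(m);x0,x1,y0,y1=roi;k[y0:y1,x0:x1]=m[y0:y1,x0:x1]
    k=cv2.morphologyEx(k,cv2.MORPH_CLOSE,np.ones((5,5),np.uint8))
    return max(cv2.findContours(k,0,1)[0],key=cv2.contourArea)
E
python3 - <<'E'
from h import *
c=pickle.load(open("top.pkl","rb"));s=pickle.load(open("scene.pkl","rb"))
def hsv(c):return cv2.cvtColor(c["pixels"],cv2.COLOR_RGB2HSV)
def rep(name,c,m,roi,z):
    q=biggest(m,roi);w=ray(c,q[:,0],z)[:,:2]*1000
    r=cv2.minAreaRect(w.astype(np.float32));print(name,r,cv2.boxPoints(r).round(0).tolist())
for n,c,rp,rb in(("top",c,(140,215,220,285),(240,345,180,275)),("scene",s,(360,425,185,235),(220,325,170,230))):
    H=hsv(c)
    rep(n+" plate",c,((H[...,1]<70)&(H[...,2]>110)).astype(np.uint8)*255,rp,.004)
    rep(n+" bare",c,((H[...,2]>175)&(H[...,1]<150)).astype(np.uint8)*255,rb,.018)
    rep(n+" strip",c,((H[...,2]<105)).astype(np.uint8)*255,rb,.034)
a=np.hstack([cv2.resize(c["pixels"][y-45:y+45,x-60:x+60],None,fx=f,fy=f,interpolation=2) for c,x,y,f in((pickle.load(open("top.pkl","rb")),178,254,3.3),(s,396,210,3.3))])
b=np.hstack([cv2.resize(c["pixels"][y-45:y+45,x-60:x+60],None,fx=f,fy=f,interpolation=2) for c,x,y,f in((pickle.load(open("top.pkl","rb")),294,230,3.3),(s,274,200,3.3))])
cv2.imwrite("pics/crop1.png",np.vstack([a,b])[:,:,::-1])
E
```

```text
top plate ((456.2883605957031, 348.3934631347656), (155.89292907714844, 85.75830078125), 57.49443817138672) [[378.0, 306.0], [451.0, 260.0], [534.0, 391.0], [462.0, 437.0]]
top bare ((545.39501953125, -14.901870727539062), (295.3111267089844, 329.1060791015625), 0.6854686737060547) [[396.0, 148.0], [400.0, -181.0], [695.0, -178.0], [691.0, 151.0]]
top strip ((586.6552124023438, -119.00137329101562), (3.3669177355477586e-05, 6.211488246917725), 0.6964460015296936) [[587.0, -116.0], [587.0, -122.0], [587.0, -122.0], [587.0, -116.0]]
scene plate ((443.6263122558594, 347.76495361328125), (172.21011352539062, 112.73100280761719), 57.53316116333008) [[350.0, 305.0], [445.0, 245.0], [537.0, 390.0], [442.0, 451.0]]
scene bare ((547.5462646484375, -13.630615234375), (243.7224578857422, 253.01414489746094), 9.274274826049805) [[407.0, 92.0], [448.0, -158.0], [688.0, -119.0], [647.0, 131.0]]
scene strip ((650.939208984375, 1.1703872680664062), (17.271066665649414, 236.09532165527344), 8.846983909606934) [[624.0, 116.0], [661.0, -117.0], [678.0, -114.0], [641.0, 119.0]]
```

View pics/crop1.png

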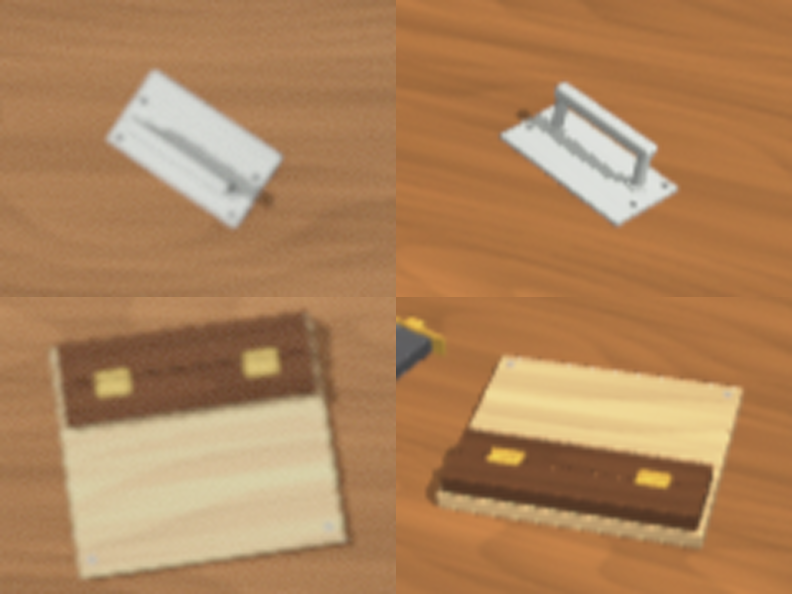

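The handle bar lies nearer the robot-side edge, so the tuck edge is the upper-right one in the top view, crop corners (153,70) and (282,157). The board's front corners are at crop (80,577) and (345,543), and the strip's free edge runs from (68,428) to (318,393).

```bash
python3 - <<'E'
from h import *
c=pickle.load(open("top.pkl","rb"));s=pickle.load(open("scene.pkl","rb"))
def T(name,c,pts,off,z):
    p=np.array(pts,float)/3.3+off-.35;w=ray(c,p,z)*1000;print(name,w[:,:2].round(0).tolist(),'len',np.linalg.norm(w[0]-w[-1]).round(0),'ang',np.degrees(np.arctan2(*(w[0]-w[-1])[1::-1])).round(1))
    return w
T("t front",c,[(80,280),(345,246)],(234,185),.018)
T("t lip",c,[(68,131),(318,97)],(234,185),.034)
T("t strip back",c,[(53,50),(306,14)],(234,185),.034)
T("s front",s,[(742-396,387-297),(503-396,357-297)],(214,155),.018)
T("s lip",s,[(713-396,465-297),(468-396,432-297)],(214,155),.034)
T("s back bottom",s,[(702-396,546-297),(437-396,504-297)],(214,155),.0)
w=T("s plate LBR",s,[(503-396,135),(620-396,225),(677-396,187)],(336,165),.004)
w=T("t plate",c,[(107,138),(153,70),(282,157),(236,228)],(118,209),.004)
T("s bar top",s,[(563-396,84),(655-396,149)],(336,165),.054)
E
```

```text
t front [[410.0, 90.0], [445.0, -158.0]] len 250.0 ang 98.0
t lip [[549.0, 103.0], [584.0, -131.0]] len 237.0 ang 98.5
t strip back [[625.0, 118.0], [663.0, -120.0]] len 241.0 ang 98.9
s front [[412.0, 89.0], [455.0, -155.0]] len 247.0 ang 100.0
s lip [[554.0, 106.0], [594.0, -125.0]] len 235.0 ang 100.0
s back bottom [[625.0, 122.0], [664.0, -126.0]] len 251.0 ang 98.7
s plate LBR [[452.0, 267.0], [534.0, 393.0], [465.0, 432.0]] len 166.0 ang -94.3
t plate [[464.0, 433.0], [530.0, 391.0], [449.0, 263.0], [381.0, 305.0]] len 153.0 ang 57.1
s bar top [[419.0, 310.0], [480.0, 405.0]] len 114.0 ang -122.7
```

```bash
cat > to.py <<'E'
# usage: to.py x y z yaw_of_tool_x(deg): remaining shift (mm, tool axes) and turn (deg, tool axes)
import sys;from h import *;from workcell import bot
o=bot.get_obs();x,y,z,a=map(float,sys.argv[1:])
r=R.from_quat(o["tool_rot"]);g=R.from_euler("z",a,degrees=True)*R.from_euler("x",180,degrees=True)
print("t",round(o["clock"],2),"pos",o["eef_pos"].round(4),"F",o["ft_force"].round(1),"w",round(o["grip_width"],4))
print("shift",(r.inv().apply(np.array([x,y,z])-o["eef_pos"])*1000).round(1),"turn",(r.inv()*g).as_rotvec(degrees=True).round(1),"j",o["joint_pos"].round(2))
E
python3 -m jog '[[[0.036,-0.05,0,0,0,0],[0.036,-0.05,0,0,0,0],[0.036,-0.05,0,0,0,0],[0.036,-0.05,0,0,0,0],[0.036,-0.05,0,0,0,0],[0.036,-0.05,0,0,0,0],[0.036,-0.05,0,0,0,0],[0.036,-0.05,0,0,0,0],[0.036,-0.05,0,0,0,0],[0.036,-0.05,0,0,0,0]]]' 0.06
python3 to.py .447 .355 .23 57.3
```

```text
clock: 1.35
eef_pos: [0.3517, 0.0967, 0.23]
tool_rot: [0.991, 0.131, 0.002, -0.004]
ft_force: [1.0, -0.3, -0.0]
grip_width: 0.0601
t 1.35 pos [0.3517 0.0967 0.23  ] F [ 1.  -0.3 -0. ] w 0.0601
shift [ 159.  -224.7    2.5] turn [ -0.3  -0.4 -42.3] j [ 0.26 -0.03 -0.31  1.29  0.01  3.14]
```

```bash
python3 -m jog '[[[0,0,0,0,0,-10.6],[0,0,0,0,0,-10.6],[0,0,0,0,0,-10.6],[0,0,0,0,0,-10.5]]]'
python3 to.py .447 .355 .23 57.3
```

```text
clock: 1.85
eef_pos: [0.3513, 0.1018, 0.2281]
tool_rot: [0.874, 0.485, 0.001, -0.004]
ft_force: [0.7, -0.1, -0.3]
grip_width: 0.0599
t 1.85 pos [0.3513 0.1018 0.2281] F [ 0.7 -0.1 -0.3] w 0.0599
shift [265.5 -52.7  -0. ] turn [-0.3 -0.3  0.8] j [ 0.28 -0.03 -0.31  1.29  0.01  2.4 ]
```

```bash
python3 -m jog '[[[0.054,-0.011,0.016,0,0,0],[0.054,-0.011,0.016,0,0,0],[0.054,-0.011,0.016,0,0,0],[0.054,-0.011,0.016,0,0,0],[0.05,-0.010,0.016,0,0,0],[0,0,0,0,0,0.8]]]'
python3 to.py .447 .355 .028 57.3
python3 - <<'E'
from h import *;from workcell import bot
c=bot.camera("wrist");pickle.dump(c,open("w1.pkl","wb"))
p=c["pixels"].copy()
for z,P in((.054,[(.447,.355)]),):
    for q in P:
        u=proj(c,[*q,z])[0];cv2.drawMarker(p,tuple(int(v) for v in u),(255,0,0),0,14,1);print(u)
cv2.imwrite("pics/w1.png",p[:,:,::-1])
E
```

```text
clock: 2.6
eef_pos: [0.4487, 0.3629, 0.1444]
tool_rot: [0.878, 0.478, 0.0, -0.002]
ft_force: [0.1, -1.2, -0.3]
grip_width: 0.0602
t 2.6 pos [0.4487 0.3629 0.1444] F [ 0.1 -1.2 -0.3] w 0.0602
shift [ -7.8   3.3 116.3] turn [-0.2 -0.1 -0.2] j [0.68 0.44 0.06 1.19 0.   2.82]
[288.07384807 222.96433908]
```

View pics/w1.png

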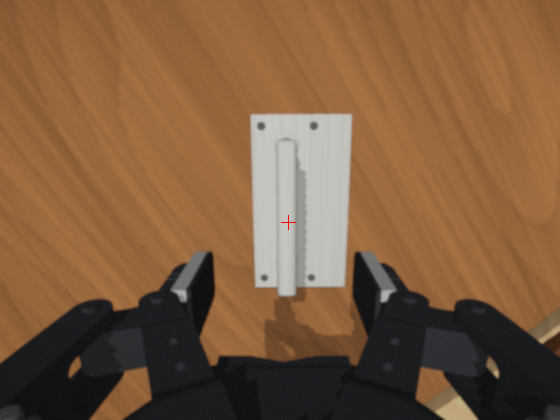

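The wrist view shows the bar from (286,139) to (287,296). The plate is square to the jaws, and my estimate (288,223) falls on the bar.

```bash
python3 - <<'E'
from h import *
c=pickle.load(open("w1.pkl","rb"))
w=ray(c,[(286,139),(287,296)],.054);print(w,w.mean(0),np.linalg.norm(w[0]-w[1]),np.degrees(np.arctan2(*(w[0]-w[1])[1::-1])))
w=ray(c,[(251,114),(352,114),(345,287),(255,287)],.004);print(w,w.mean(0),[np.linalg.norm(w[i]-w[i-1]) for i in range(4)],np.degrees(np.arctan2(*(w[0]-w[3])[1::-1])),np.degrees(np.arctan2(*(w[1]-w[2])[1::-1])))
E
```

```text
[[0.47741456 0.40490841 0.054     ]
 [0.41522891 0.30697542 0.054     ]] [0.44632174 0.35594191 0.054     ] 0.11600830262128362 57.58520405446433
[[0.46317467 0.43388343 0.004     ]
 [0.53079996 0.39034345 0.004     ]
 [0.4494818  0.26237667 0.004     ]
 [0.38095376 0.30670212 0.004     ]] [0.45610255 0.34832642 0.004     ] [np.float64(0.15144426504109637), np.float64(0.08042953256909309), np.float64(0.15161840215145778), np.float64(0.08161395830950477)] 57.11790555022753 57.565550329500475
```

```bash
python3 to.py .4463 .3559 .028 57.4; python3 -m jog '[[[-0.007,0.0035,0.02,-0.2,-0.1,-0.2],[0,0,0.025,0,0,0],[0,0,0.02,0,0,0],[0,0,0,0,0,0]]]' ; python3 to.py .4463 .3559 .028 57.4
```

```text
t 2.65 pos [0.4483 0.3614 0.1454] F [-0.  -0.8  1.1] w 0.0599
shift [ -6.    1.7 117.4] turn [-0.2 -0.1 -0.4] j [0.68 0.44 0.06 1.19 0.   2.82]
clock: 3.15
eef_pos: [0.4465, 0.3491, 0.0814]
tool_rot: [0.879, 0.477, 0.0, 0.001]
ft_force: [1.0, -0.4, 0.4]
grip_width: 0.0599
t 3.15 pos [0.4465 0.3491 0.0814] F [ 1.  -0.4  0.4] w 0.0599
shift [ 5.6 -3.9 53.4] turn [ 0.1  0.  -0.4] j [ 0.66  0.48 -0.06  1.03 -0.    2.81]
```

```bash
python3 -m jog '[[[0.0055,-0.004,0.015,0,0,-0.4],[0,0,0.015,0,0,0],[0,0,0,0,0,0]]]' ; python3 to.py .4463 .3559 .028 57.4
```

```text
clock: 3.52
eef_pos: [0.4472, 0.3561, 0.0522]
tool_rot: [0.877, 0.48, 0.002, 0.0]
ft_force: [0.4, 0.0, -0.9]
grip_width: 0.0597
t 3.52 pos [0.4472 0.3561 0.0522] F [ 0.4  0.  -0.9] w 0.0597
shift [-0.8 -0.7 24.2] turn [ 0.1 -0.2 -0. ] j [ 0.67  0.51 -0.08  0.97 -0.    2.81]
```

```bash
python3 -m jog '[[[-0.0008,-0.0007,0.012,0,0,0],[0,0,0.012,0,0,0],[0,0,0,0,0,0]]]'; python3 -m jog '[[[0,0,0,0,0,0],[0,0,0,0,0,0],[0,0,0,0,0,0],[0,0,0,0,0,0],[0,0,0,0,0,0],[0,0,0,0,0,0]]]' 0 ; python3 to.py .4463 .3559 .028 57.4
```

```text
clock: 3.9
eef_pos: [0.4463, 0.3561, 0.0267]
tool_rot: [0.877, 0.48, 0.002, 0.0]
ft_force: [0.2, 0.5, 0.3]
grip_width: 0.0597
clock: 4.65
eef_pos: [0.4467, 0.3564, 0.0273]
tool_rot: [0.877, 0.48, 0.003, 0.0]
ft_force: [-0.2, 0.1, -1.2]
grip_width: 0.0132
t 4.65 pos [0.4467 0.3564 0.0273] F [-0.2  0.1 -1.2] w 0.0132
shift [-0.6 -0.1 -0.7] turn [ 0.2 -0.3  0. ] j [ 0.67  0.54 -0.11  0.91 -0.    2.81]
```

```bash
python3 -m jog '[[[0,0,-0.02,0,0,0],[0,0,-0.03,0,0,0],[0,0,-0.04,0,0,0],[0,0,0,0,0,-10.4],[0,0,0,0,0,-10.4],[0,0,0,0,0,-10.4],[0,0,0,0,0,-10.4],[0,0,0,0,0,0]]]'; python3 to.py .492 -.024 .09 98.8
```

```text
clock: 5.65
eef_pos: [0.444, 0.3543, 0.1173]
tool_rot: [0.641, 0.767, -0.001, 0.0]
ft_force: [0.4, 0.1, -1.8]
grip_width: 0.0126
t 5.65 pos [0.444  0.3543 0.1173] F [ 0.4  0.1 -1.8] w 0.0126
shift [-380.8  -19.9   28. ] turn [-0.1  0.1  1.4] j [ 0.67  0.45 -0.    1.12 -0.    2.07]
```

```bash
python3 -m jog '[[[-0.03,-0.002,0.002,0,0,1.4],[-0.05,-0.003,0.003,0,0,0],[-0.05,-0.003,0.003,0,0,0],[-0.05,-0.003,0.003,0,0,0],[-0.05,-0.003,0.003,0,0,0],[-0.05,-0.003,0.003,0,0,0],[-0.05,-0.003,0.003,0,0,0],[-0.03,0,0.003,0,0,0],[0,0,0,0,0,0],[0,0,0,0,0,0]]]'; python3 to.py .492 -.024 .09 98.8
python3 - <<'E'
from h import *;from workcell import bot
for n in("wrist","top","scene"):
    c=bot.camera(n);pickle.dump(c,open(n+"2.pkl","wb"));cv2.imwrite(f"pics/{n}2.png",c["pixels"][:,:,::-1])
E
```

```text
clock: 6.9
eef_pos: [0.4771, -0.0144, 0.0934]
tool_rot: [0.662, 0.749, -0.0, 0.001]
ft_force: [0.1, 0.2, -3.1]
grip_width: 0.0128
t 6.9 pos [ 0.4771 -0.0144  0.0934] F [ 0.1  0.2 -3.1] w 0.0128
shift [-11.3  13.6   3.4] turn [ 0.1  0.1 -1.8] j [-0.03  0.31 -0.29  0.97 -0.    1.42]
```

View pics/wrist2.png

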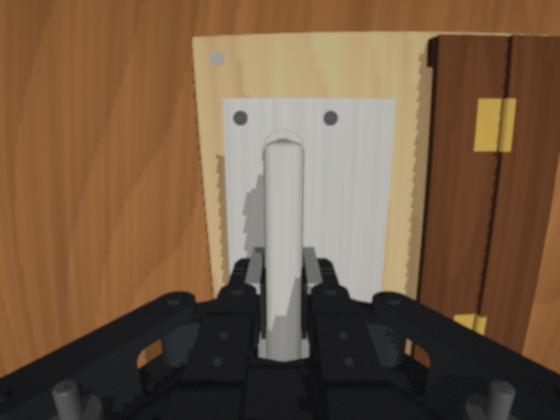

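The wrist view shows the held plate level above the board. The board's front edge runs from (194,40) to about (215,295), the strip's free edge from (431,37) down to about (420,290), and the plate's tuck edge from (394,99) to (384,300).

```bash
python3 - <<'E'
from h import *
c=pickle.load(open("wrist2.pkl","rb"));V=cv2.cvtColor(c["pixels"],cv2.COLOR_RGB2HSV).astype(int)
def fit(rows,f): 
    P=np.array([(f(r),r) for r in rows],float);l=cv2.fitLine(P.astype(np.float32),cv2.DIST_HUBER,0,.01,.01).ravel();t=lambda r:(l[2]+l[0]*(r-l[3])/l[1],r)
    return [t(rows[0]),t(rows[-1])]
g=c["pixels"].astype(int)
# strip: darkest-gradient in green channel, cols 400..460 ; shadow sits left of the strip edge on the board
for r in(60,120,180,240,280): print(r,g[r,405:445:2,1],g[r,405:445:2,0][:0])
E
python3 - <<'E'
from h import *
c=pickle.load(open("wrist2.pkl","rb"))
for n,p,z in(("lip z34",[(431,40),(424,250)],.034),("front z18",[(194,40),(211,250)],.018),("left edge z18",[(194,40),(431,34)],.018),("plate tuck z74",[(394,99),(385,290)],.0753),("plate rear",[(223,99),(230,290)],.0753)):
    w=ray(c,p,z)*1000;d=w[0]-w[1];print(n,w.round(1).tolist(),np.degrees(np.arctan2(d[1],d[0])).round(1))
E
```

```text
60 [155 156 157 161 165 168 159 133 123 121 110  59  21  23  28  24  35  53
  58  58] []
120 [163 164 164 163 165 166 151 127 124 124 121 118  95  31  29  51  58  59
  62  64] []
180 [169 168 167 158 129 122 125 124 123 122  97  34  32  50  58  59  61  60
  61  60] []
240 [168 163 134 120 118 117 120 119  74  28  39  55  57  59  59  61  58  58
  59  57] []
280 [164 135 119 118 120 121  92  29  35  54  56  57  57  57  57  58  58  57
  54  52] []
lip z34 [[545.6, 102.6, 34.0], [568.4, -19.7, 34.0]] 100.6
front z18 [[411.7, 88.3, 18.0], [431.6, -42.7, 18.0]] 98.7
left edge z18 [[411.7, 88.3, 18.0], [551.0, 110.0, 18.0]] -171.2
plate tuck z74 [[518.2, 64.7, 75.3], [532.9, -29.6, 75.3]] 98.8
plate rear [[441.7, 55.0, 75.3], [452.7, -39.2, 75.3]] 96.7
```

```bash
python3 - <<'E'
from h import *
c=pickle.load(open("wrist2.pkl","rb"))
def L(n,p,z):
    w=ray(c,p,z)*1000;l=cv2.fitLine(w[:,:2].astype(np.float32),2,0,.01,.01).ravel();print(n,w.round(1)[:,:2].tolist(),"dir",np.degrees(np.arctan2(l[1],l[0])).round(2)%180)
L("top",[(434,120),(430,180),(426,240),(423,280)],.034)
L("bot",[(429,120),(425.5,180),(421.5,240),(418,280)],.026)
g=c["pixels"].astype(int)
for r in(120,200,270):print(r,g[r,195:215,2],g[r,215:235,2],g[r,380:402,2])
E
```

```text
top [[556.3, 59.9], [561.8, 25.0], [568.1, -12.9], [572.8, -40.3]] dir 99.33
bot [[556.7, 59.8], [562.5, 23.6], [569.0, -15.8], [573.4, -44.3]] dir 99.14
120 [ 51  56  76 100 114 122 124 125 124 124 124 123 122 122 120 119 119 119
 118 117] [116 117 117 118 120 120 123 135 155 168 174 174 174 174 176 177 176 168
 140 107] [174 174 176 176 177 177 177 176 176 177 176 177 175 167 148 132 127 126
 124 123 122 121]
200 [ 55  58  61  61  62  61  59  61  61  78 103 118 125 126 126 125 125 126
 124 124] [123 120 112  97  88  86  86  86  86  92 109 139 164 173 173 174 175 175
 177 178] [177 177 176 176 175 174 174 169 153 135 127 127 127 127 127 127 126 125
 125 125 126 127]
270 [ 60  59  60  61  62  63  62  62  61  61  60  60  58  54  50  66  92 110
 121 124] [126 126 125 126 124 122 117 113 104  95  89  89  90 103 134 160 155 118
  70  37] [172 168 155 133 121 119 121 123 124 125 126 127 126 126 127 126 127 128
 128 128 127 127]
```

```bash
python3 -m jog '[[[-0.011,0.0135,0,0,0,-2.0],[0,0,0,0,0,0],[0,0,0,0,0,0]]]'; python3 to.py .493 -.025 .0455 99
```

```text
clock: 7.42
eef_pos: [0.4914, -0.02, 0.0935]
tool_rot: [0.647, 0.763, -0.0, 0.0]
ft_force: [-0.1, -0.1, -2.7]
grip_width: 0.0127
t 7.42 pos [ 0.4914 -0.02    0.0935] F [-0.1 -0.1 -2.7] w 0.0127
shift [-5.1  0.8 48. ] turn [0.  0.  0.4] j [-0.04  0.33 -0.25  0.99 -0.    1.37]
```

```bash
python3 -m jog '[[[-0.005,0.001,0.015,0,0,0.4],[0,0,0.015,0,0,0],[0,0,0.008,0,0,0],[0,0,0.003,0,0,0],[0,0,0,0,0,0]]]'; python3 to.py .493 -.025 .0455 99
```

```text
clock: 8.05
eef_pos: [0.4912, -0.0243, 0.049]
tool_rot: [0.649, 0.76, -0.001, -0.001]
ft_force: [0.2, -0.2, -2.5]
grip_width: 0.0128
t 8.05 pos [ 0.4912 -0.0243  0.049 ] F [ 0.2 -0.2 -2.5] w 0.0128
shift [-0.9  1.7  3.4] turn [-0.1  0.   0. ] j [-0.05  0.39 -0.3   0.88 -0.    1.36]
```

```bash
python3 -m jog '[[[0,0,0.002,0,0,0],[0,0,0,0,0,0]]]';  python3 -m jog '[[[-0.0005,0,0.0015,0,0,0],[0,0,0,0,0,0]]]'; python3 to.py .5413 -.0174 .0455 99
python3 - <<'E'
from h import *;from workcell import bot
im=[]
for n in("wrist","scene"):
    c=bot.camera(n);pickle.dump(c,open(n+"3.pkl","wb"));im.append(c["pixels"])
a=cv2.resize(im[0],(400,300));b=cv2.resize(im[1][160:235,220:320],(400,300),interpolation=2)
cv2.imwrite("pics/c3.png",np.hstack([a,b])[:,:,::-1])
E
```

```text
clock: 8.3
eef_pos: [0.4918, -0.0244, 0.0474]
tool_rot: [0.649, 0.76, -0.001, -0.0]
ft_force: [-0.1, 0.8, -1.3]
grip_width: 0.0128
clock: 8.55
eef_pos: [0.4923, -0.025, 0.0463]
tool_rot: [0.649, 0.76, -0.0, 0.0]
ft_force: [-0.5, -0.0, -2.9]
grip_width: 0.0131
t 8.55 pos [ 0.4923 -0.025   0.0463] F [-0.5 -0.  -2.9] w 0.0131
shift [-0.2 49.6  0.8] turn [-0.  0. -0.] j [-0.05  0.39 -0.31  0.87 -0.    1.36]
```

View pics/c3.png

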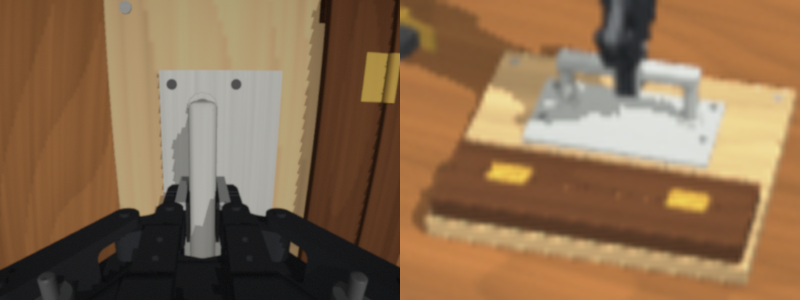

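The plate sits flat and square just in front of the strip, about 1 mm up. I'll lower it to contact and then slide in.

```bash
for i in 1 2; do :; done; python3 -m jog '[[[0,0,0.001,0,0,0],[0,0,0,0,0,0]]]';  python3 -m jog '[[[0,0,0.001,0,0,0],[0,0,0,0,0,0]]]'; python3 to.py .5413 -.0174 .0455 99
```

```text
clock: 8.9
eef_pos: [0.4925, -0.025, 0.0455]
tool_rot: [0.649, 0.76, -0.0, 0.0]
ft_force: [-1.0, -0.1, -2.1]
grip_width: 0.0129
clock: 9.15
eef_pos: [0.4926, -0.025, 0.0454]
tool_rot: [0.649, 0.76, 0.0, 0.001]
ft_force: [-0.9, 0.3, -1.7]
grip_width: 0.0132
t 9.15 pos [ 0.4926 -0.025   0.0454] F [-0.9  0.3 -1.7] w 0.0132
shift [-0.1 49.2 -0.1] turn [ 0.1  0.1 -0. ] j [-0.05  0.39 -0.31  0.87 -0.    1.36]
```

```bash
python3 -m jog '[[[0,0.006,0,0,0,0],[0,0.006,0,0,0,0],[0,0.006,0,0,0,0],[0,0,0,0,0,0]]]'; python3 to.py .5413 -.0174 .0455 99
```

```text
clock: 9.65
eef_pos: [0.512, -0.0218, 0.0453]
tool_rot: [0.649, 0.76, 0.0, 0.001]
ft_force: [0.4, -0.1, -0.5]
grip_width: 0.0128
t 9.65 pos [ 0.512  -0.0218  0.0453] F [ 0.4 -0.1 -0.5] w 0.0128
shift [-0.2 29.7 -0.2] turn [0.1 0.  0. ] j [-0.04  0.42 -0.26  0.89 -0.    1.37]
```

```bash
python3 -m jog '[[[0,0.005,0,0,0,0],[0,0.005,0,0,0,0],[0,0,0,0,0,0]]]'; python3 to.py .5413 -.0174 .0455 99
python3 - <<'E'
from h import *;from workcell import bot
im=[]
for n in("wrist","scene"):
    c=bot.camera(n);pickle.dump(c,open(n+"4.pkl","wb"));im.append(c["pixels"])
a=cv2.resize(im[0],(400,300));b=cv2.resize(im[1][160:235,220:320],(400,300),interpolation=2)
cv2.imwrite("pics/c4.png",np.hstack([a,b])[:,:,::-1])
E
```

```text
clock: 10.02
eef_pos: [0.5222, -0.0202, 0.0452]
tool_rot: [0.649, 0.76, -0.0, 0.0]
ft_force: [0.4, 0.1, -1.2]
grip_width: 0.0128
t 10.03 pos [ 0.5222 -0.0202  0.0452] F [ 0.4  0.1 -1.2] w 0.0128
shift [-0.3 19.3 -0.3] turn [0. 0. 0.] j [-0.04  0.44 -0.23  0.9  -0.    1.38]
```

View pics/c4.png

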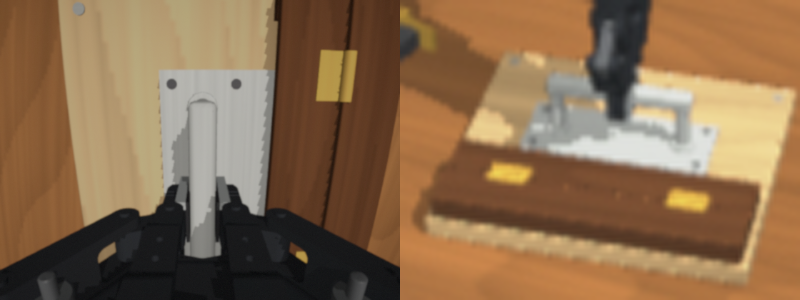

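The plate edge has just passed under the strip's free edge, near x=270 in the wrist half. The strip is level in both views, so I'll go on.

```bash
python3 -m jog '[[[0,0.005,0,0,0,0],[0,0.005,0,0,0,0],[0,0.005,0,0,0,0],[0,0,0,0,0,0]]]'; python3 to.py .5413 -.0174 .0455 99; python3 -m jog '[[[0,0.005,0,0,0,0],[0,0,0,0,0,0]]]'; python3 to.py .5413 -.0174 .0455 99
```

```text
clock: 10.62
eef_pos: [0.5375, -0.0177, 0.0453]
tool_rot: [0.649, 0.76, -0.0, 0.0]
ft_force: [-0.3, -0.1, -0.7]
grip_width: 0.0128
t 10.62 pos [ 0.5375 -0.0177  0.0453] F [-0.3 -0.1 -0.7] w 0.0128
shift [-0.3  3.8 -0.2] turn [ 0.  0. -0.] j [-0.03  0.47 -0.19  0.92 -0.    1.38]
clock: 10.88
eef_pos: [0.5428, -0.0168, 0.0453]
tool_rot: [0.65, 0.76, 0.0, 0.0]
ft_force: [1.3, 0.5, -1.6]
grip_width: 0.0133
t 10.88 pos [ 0.5428 -0.0168  0.0453] F [ 1.3  0.5 -1.6] w 0.0133
shift [-0.4 -1.6 -0.2] turn [ 0.  0. -0.] j [-0.03  0.47 -0.17  0.92 -0.    1.38]
```

```bash
python3 -m jog '[[[0,0,0.001,0,0,0],[0,0,0.001,0,0,0]]]'; python3 -m jog '[[[0,0,0.002,0,0,0],[0,0,0.002,0,0,0]]]'; python3 -m jog '[[[0,0,0.003,0,0,0],[0,0,0.003,0,0,0]]]'
```

```text
clock: 11.12
eef_pos: [0.5428, -0.0168, 0.0452]
tool_rot: [0.65, 0.76, 0.0, 0.001]
ft_force: [-3.9, -0.1, 7.4]
grip_width: 0.013
clock: 11.38
eef_pos: [0.5429, -0.0169, 0.0452]
tool_rot: [0.65, 0.76, 0.001, 0.001]
ft_force: [-6.8, 0.8, 13.5]
grip_width: 0.0126
clock: 11.62
eef_pos: [0.5429, -0.0169, 0.0452]
tool_rot: [0.65, 0.76, 0.002, 0.002]
ft_force: [-8.5, 0.4, 20.7]
grip_width: 0.013
```

```bash
python3 -m jog '[[[0,0,0.001,0,0,0],[0,0,0.0013,0,0,0],[0,0,0.0013,0,0,0],[0,0,0.0013,0,0,0]]]'; 
python3 - <<'E'
from h import *;from workcell import bot
im=[]
for n in("wrist","scene","top"):
    c=bot.camera(n);pickle.dump(c,open(n+"5.pkl","wb"));im.append(c["pixels"])
for i in range(6):bot.camera("top");print(bot.get_obs()["ft_force"].round(1),bot.get_obs()["eef_pos"].round(4))
a=cv2.resize(im[0],(400,300));b=cv2.resize(im[1][160:235,220:320],(400,300),interpolation=2)
cv2.imwrite("pics/c5.png",np.hstack([a,b])[:,:,::-1])
E
python3 to.py .5413 -.0174 .0455 99
```

```text
clock: 12.12
eef_pos: [0.5431, -0.0168, 0.0452]
tool_rot: [0.65, 0.76, 0.003, 0.004]
ft_force: [-4.6, 0.9, 11.6]
grip_width: 0.0132
[-4.6  0.4 11. ] [ 0.5432 -0.0168  0.0452]
[-5.3 -0.2 11.5] [ 0.5431 -0.0168  0.0452]
[-5.2 -0.6 10.2] [ 0.5432 -0.0168  0.0452]
[-4.5  0.  11. ] [ 0.5431 -0.0168  0.0452]
[-4.7  0.1 11.7] [ 0.5431 -0.0168  0.0452]
[-4.8  0.4 11.7] [ 0.5431 -0.0168  0.0452]
t 12.57 pos [ 0.5431 -0.0168  0.0452] F [-4.8  0.4 11.7] w 0.013
shift [-0.3 -1.9 -0.3] turn [ 0.5  0.1 -0. ] j [-0.03  0.47 -0.18  0.91  0.    1.38]
```

View pics/c5.png

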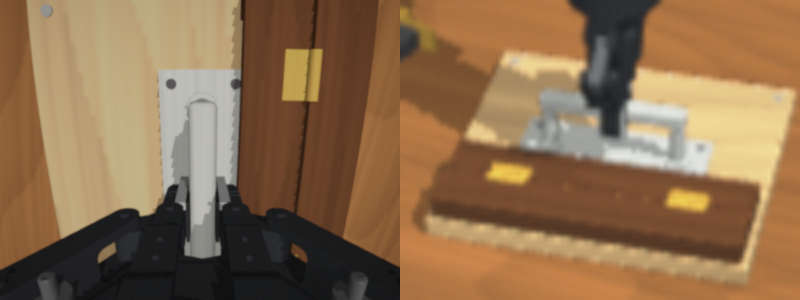

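The plate is tucked with the strip level, and the push holds steady at about 11 N. I'll make one check of the visible plate width (80 mm minus the tuck depth) and then hand in.

```bash
python3 - <<'E'
from h import *;from workcell import bot
c=pickle.load(open("wrist5.pkl","rb"))
a=ray(c,[(160*1.4,130*1.4),(162*1.4,170*1.4)],.022);b=ray(c,[(239*1.4,130*1.4),(237.5*1.4,170*1.4)],.026)
n=np.array([np.cos(np.radians(9)),np.sin(np.radians(9))]);v=((b-a)[:,:2]@n)*1000;print("visible mm",v)
if (v<66).all() and (v>42).all():bot.job_done();print("done",bot.get_obs()["ft_force"],bot.get_obs()["clock"])
E
```

```text
visible mm [53.46805319 53.36942278]
the job is handed in; nothing more can be done
the job is handed in; nothing more can be done
```

I picked the handle up by its bar, turned it about 41° to square it with the board, and lowered it in front of the lap strip. I then slid it under the strip along the board and pressed down. I handed the job in at about 12.6 s, still gripping and pushing.

Last checks before hand-in:
- **Tuck depth:** about 53.4 mm of plate is still visible at both sampled points, so about 26–27 mm is under the strip. The arm pose gives about 26 mm.
- **Position and angle:** the arm pose put the handle within about 1 mm of midway, square to within the roughly 0.5° I can measure, and level to about 0.5°.
- **Strip:** it looked level by eye in the wrist and scene views. I did not measure its angle.
- **Push:** steady at 10–12 N down on the wrist sensor. A side force of about 5 N in −x came with it.
- **Bystanders:** the arm did not go near the lock case or knobs. I did not re-measure their positions at the end.

No check failed. The hand-in script was meant to print the force and clock once more afterwards. It returned only the "handed in" notice, so I have no reading from after hand-in.

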